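# Wedge the rocking light table

### The job

The light table rocks because the foot at its near left corner is too short. Without gripping or lifting anything, push the loose wooden wedge, thin edge first, under that foot until it just fits snugly and the table no longer rocks, neither leaving it loose nor jacking the table up or shoving it along. Then press down with the fingertips on the top of that corner, gently but hard enough that it would have rocked before, to feel that it is firm, and finish while still pressing there; leave the other things alone.

Things in the scene. Friction and masses are not known exactly. Their poses are not given: they have to be found in the camera images.
- light_table: square light table: pale wooden box, white plate on top, 240 x 240 mm, 69 mm high, housing underside 20 mm above the worktop, about 1.5 kg, loose. Origin: middle of its underside in the plane of the feet; x to its back, y to its left, z up. Four domed rubber feet (radius 12 mm) at x, y = +-100 mm; it rests level on three. About 3 N down on the near left corner rocks it there.
- wedge: loose plain wooden wedge lying before the low foot, about 50 g, 110 mm long (x), 40 mm wide (y); flat underside, top sloping straight from 21 mm high at its back (-x) to 3 mm at its thin edge (+x). Origin: middle of the underside; x points to the thin edge, roughly at the low foot. It stays where it is left.
- low_foot (a point): point below the low foot (near left, light table x -100, y +100 mm), on the foot's axis, in the plane of the other three feet; axes as the light table. The foot is a seized screw foot wound in too far: its domed underside hangs 6 to 10 mm above this point (differs from start to start, not told)
- low_corner (a point): point on the top of the light table straight above the low foot, 20 mm in from both edges, 69 mm above the worktop when level: press down here
- wedge_tip (a point): middle of the wedge's thin edge, at its underside; axes as the wedge
- wedge_back (a point): middle of the wedge's upright 40 x 21 mm back face, 10 mm above its underside: push here along the wedge's +x. Alone the wedge slides with under 1 N; once under the foot the push rises over a few mm to 3 N and more, and from about 6 N on it begins to jack up and shove the table
- pin_tin: bystander: small red and white tin, 42 x 64 x 18 mm, origin under its centre
- pigment_tub: bystander: round tub with a black lid, 56 mm across, 52 mm high, origin under its centre
- coating_brush: bystander: flat black brush lying down, 189 x 52 x 14 mm, origin under its centre
Things that resemble listed ones, but are neither listed nor needed, are in the scene too. Several things have the shape of the wedge; the one meant has the colours described above.

How it is judged:
By the outcome, as a careful person would: the job done as asked, in the order asked, and still so for the second after the job is handed in, while the arm keeps its last pose, push and grip.
It also fails if it takes over 48 s, if anything falls off the work surface, if the arm or the gripper's body presses on something with over 40 N, if the wrist force passes 120 N, or if a joint passes its speed limit or range.

### The arm

A 6-joint arm with a two-finger parallel gripper is mounted at the origin on a cart in front of the work surface, level with it; the furniture and walls round the work are solid. World frame = base frame: x ahead of the robot, y to its left, z up, the work surface at z = 0. Lengths are in m, angles in degrees, forces in N, time in s.
With the tool pointing down it reaches from about 0.325 to 1 m from the base axis. Payload 5.1 kg.
Tool frame: the origin (TCP) lies midway between the tips of the shut fingers; the grasp point (between the pads) lies 19 mm behind it (r.pinch_z is the distance from the TCP to the grasp point, in m); z points along the fingers, y is the line along which they close (so a half turn about z gives the same grasp; the last joint's range is limited). The gripper opens to 85 mm and grips with 20 to 120 N. Pads are 22 mm wide; open, the fingers measure 114 mm over their backs; the gripper's body (76 mm by 85 mm) begins 54 mm behind the grasp point. The pads swing forward as they close: fully open they stand 13 mm farther back than shut.
Start: joints at [-75.378, 7.093, 94.555, -0, 78.352, -4.733], TCP at [0.215, -0.613, 0.231] pointing down, gripper open.
Joint ranges: [-149.61, 149.61], [-58.7, 133.49], [1.44, 155.28], [-77.14, 257.14], [18.33, 153.61], [-166.67, 166.67]. Speed limits (degrees/s): [147.25, 147.25, 180, 180, 180, 180].

### API

Orientations are given as a 3x3 rotation matrix whose columns are the frame's x, y, z axes.
In Python, from workcell import r gives the robot as it stands.
- The arm moves only by the tool drive_tool, never from a script. Its argument "rows" is one flat list of numbers, 7 for each row, row after row: the shift along the tool's x, y, z normalised to -1 to 1, where 1 is 0.02 m, then the turn, a rotation vector about the tool's x, y, z normalised to -1 to 1, where 1 is 4 degrees, then the gripper's target within -1 to 1 (fully open at 1, half-way at 0, shut at -1). A call has 1 to 20 rows; each row shifts and turns the commanded pose from where the row before left it, along the tool's axes as they then stand; what a row does not reach is not made up. A row lasts 1/12 s, in which the tool goes at most 41.7 mm and 7.16 degrees, less where a joint would pass 70% of its speed; a pose out of reach is approached as far as the arm can. A call with a number of a shift or a turn outside -1 to 1 is refused whole. A call with a gripper value outside its range is refused whole. The fingers move at their own pace and stop on an object; "squeeze" is the grip in N (left out, the last holds). Time passes only in rows, so rows that do not move let the fingers close. It gives the time, the measured TCP pose, the force, the opening and the grip force at its end, in the units of the state.
- r.sense(): the state, without advancing time (a new reading comes with each control period).
- r.snapshot(name): name is "side" or "top"; returns a dict with "pixels" (400x640x3 uint8, red, green, blue), "z_map" (400x640 float32, m along the optical axis (not along the pixel's ray), 0 where there is no reading), "K" (3x3 intrinsics, pixels), "origin" and "orientation" of the camera in the world. Camera axes: x right, y up, looking along -z (the intrinsics and any distortion apply to the point x, -y, -z); pixel columns grow to the right and rows downward; lengths in m; the calibration is good to about 2 mm. A picture is of the moment at which its call begins.
- r.job_done(): hands the job in; it is judged then, once.
The state is a dict: "time": time; "joints": joint angles; "qd": joint speeds; "joint_torque": joint torques, N m; "position": TCP position; "eef_rot": TCP orientation; "force": force on the tool from outside, world axes, zero at the start; "ft_torque": the same for the moment, N m; "finger_gap": finger opening in m; "grasp_force": force on a finger pad.
Only numpy, scipy, OpenCV 4.12 (cv2) and the standard library are available. Lean on these libraries where they do the work, as an engineer would, in place of code of your own. Each camera call takes 0.05 s, during which the arm holds its last target. There are 200 camera calls.

## Working session

There is one attempt and no reset: what is moved stays moved. The work goes in short steps, Python scripts to look and compute and a tool call to move; the robot and the scene stay as the last step left them, time stands still between calls to the robot, and variables do not carry over. Pictures are saved under pics/ and viewed, at most 10 in all, crops included, and the job is handed in when it is done.

Besides the shell and the picture viewer there is one more tool, called as name(argument=value, ...) on one line, values as JSON. drive_tool: Moves the arm, as the interface text tells. Its arguments: {"type":"object","properties":{"rows":{"type":"array"},"squeeze":{"type":"number"}},"required":["rows"]}

```bash
ls; mkdir -p pics; cat > h.py <<'E'
import numpy as np, cv2
from workcell import r
def snap(n,f):
    s=r.snapshot(n); cv2.imwrite('pics/'+f+'.png',cv2.cvtColor(s['pixels'],cv2.COLOR_RGB2BGR)); np.savez('pics/'+f+'.npz',**s); return s
def pt(s,u,v,z=None):
    K=s['K'];o=np.array(s['origin']);R=np.array(s['orientation'])
    d=R@np.array([(u-K[0,2])/K[0,0],-(v-K[1,2])/K[1,1],-1.])
    t=s['z_map'][int(v),int(u)] if z is None else (z-o[2])/d[2]
    return o+t*d
E
python3 - <<'E'
from h import *
for n in('side','top'):
    s=snap(n,n+'0'); print(n,s['origin'],s['orientation'],s['K'],[k for k in s])
st=r.sense();print(st)
E
```

```text
pics
side [ 0.50503461 -1.02780909  0.67202521] [[ 0.99883227  0.02313964 -0.04241052]
 [-0.04827101  0.51434857 -0.85622162]
 [ 0.00200113  0.85726898  0.51486493]] [[491.83240724   0.         314.38267228]
 [  0.         491.83240724 205.9428871 ]
 [  0.           0.           1.        ]] ['pixels', 'z_map', 'K', 'origin', 'orientation']
top [ 0.47399332 -0.05037743  1.24989296] [[-0.02552787  0.99691442 -0.07422915]
 [-0.99967286 -0.02533982  0.0034743 ]
 [ 0.00158262  0.07429356  0.99723516]] [[421.31255031   0.         313.80253168]
 [  0.         421.31255031 202.38110184]
 [  0.           0.           1.        ]] ['pixels', 'z_map', 'K', 'origin', 'orientation']
{'time': 0.1, 'joints': array([-7.53784791e+01,  7.13047192e+00,  9.46263416e+01,  2.25058004e-03,
        7.83529156e+01, -4.73108985e+00]), 'qd': array([ 0.02640611, -0.08760623, -0.16388614,  0.01991907,  0.04246947,
       -0.1078606 ]), 'joint_torque': array([ 1.36747705e-03, -4.24931896e+01, -3.66652393e+01,  3.08521123e-05,
        3.95621159e-03, -3.44542165e-06]), 'position': array([ 0.21525573, -0.61273312,  0.23016703]), 'eef_rot': array([[ 9.43499749e-01,  3.31372938e-01, -4.46217076e-04],
       [ 3.31373180e-01, -9.43497931e-01,  1.86282164e-03],
       [ 1.96283791e-04, -1.90543612e-03, -9.99998165e-01]]), 'force': array([-0.33423112, -0.35307834, -0.38633442]), 'ft_torque': array([0.02786573, 0.00786025, 0.00555271]), 'grasp_force': 0.0, 'finger_gap': 0.08551690409092368}
```

View pics/top0.png

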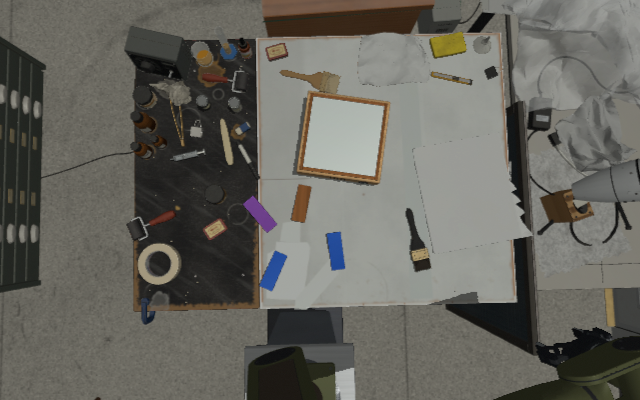

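View pics/side0.png

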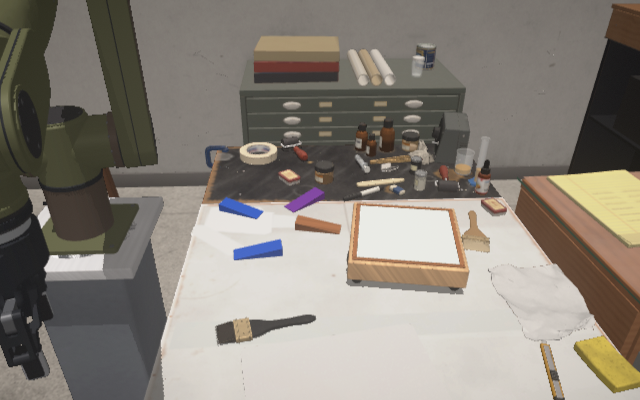

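Top view: table centred at about (343,138), its near left corner at (298,175). The brown wedge is at (301,203) with its back near (300,221). A purple lookalike is at (260,214) and blue ones at (273,270) and (335,250). The side view agrees, with the wedge at (318,226).

```bash
cat >> h.py <<'E'
def cloud(s):
    K=s['K'];o=np.array(s['origin']);R=np.array(s['orientation']);v,u=np.mgrid[:400,:640]
    d=np.stack([(u-K[0,2])/K[0,0],-(v-K[1,2])/K[1,1],-np.ones(u.shape)],-1)*s['z_map'][...,None]
    return d@R.T+o
def rect(P):
    c,sz,a=cv2.minAreaRect((P[:,:2]*1000).astype(np.float32)); return np.round(c,1),np.round(sz,1),round(a,2),np.round(cv2.boxPoints((c,sz,a)),1).tolist()
def measure(s):
    P=cloud(s);x,y,z=P[...,0],P[...,1],P[...,2]
    m=(z>.055)&(z<.085)&(x>.45)&(x<.8)&(y>-.3)&(y<.1)
    n,l,stt,_=cv2.connectedComponentsWithStats(m.astype(np.uint8)); k=1+np.argmax(stt[1:,4])
    print('table',rect(P[l==k]),np.median(z[l==k]))
    hsv=cv2.cvtColor(s['pixels'],cv2.COLOR_RGB2HSV).astype(int)
    m=(hsv[...,0]>3)&(hsv[...,0]<22)&(hsv[...,1]>110)&(z<.04)&(x>.35)&(x<.62)&(y>-.06)&(y<.06+.02)
    n,l,stt,_=cv2.connectedComponentsWithStats(m.astype(np.uint8)); k=1+np.argmax(stt[1:,4])
    W=P[l==k];print('wedge',len(W),rect(W),W[:,2].min(),W[:,2].max())
    A=np.c_[W[:,:2],np.ones(len(W))];print('grad',np.linalg.lstsq(A,W[:,2],rcond=None)[0])
E
python3 - <<'E'
from h import *
for n in('top','side'):
    s=dict(np.load(f'pics/{n}0.npz'));print(n);measure(s)
s=dict(np.load('pics/top0.npz'));c=s['pixels'][80:240,230:400]
cv2.imwrite('pics/c.png',cv2.cvtColor(cv2.resize(c,None,fx=3.5,fy=3.5,interpolation=2),cv2.COLOR_RGB2BGR))
s=dict(np.load('pics/side0.npz'));c=s['pixels'][170:300,200:400]
cv2.imwrite('pics/d.png',cv2.cvtColor(cv2.resize(c,None,fx=4,fy=4,interpolation=2),cv2.COLOR_RGB2BGR))
E
```

```text
top
table (array([ 724.7, -138.6]), array([240.1, 189.2]), 80.46, [[611.5, -241.3000030517578], [798.0999755859375, -272.70001220703125], [837.9000244140625, -35.900001525878906], [651.2999877929688, -4.5]]) 0.06588224938484566
wedge 470 (array([566.1, -17. ]), array([ 38.7, 108.3]), 77.97, [[509.1000061035156, -24.700000762939453], [615.0, -47.20000076293945], [623.0999755859375, -9.399999618530273], [517.2000122070312, 13.199999809265137]]) -0.0027821842091981797 0.02389428457345244
grad [-0.16086244  0.04017538  0.10245739]
side
table (array([ 724.6, -141.6]), array([243.1, 193.1]), 80.13, [[608.5999755859375, -244.8000030517578], [798.9000244140625, -277.8999938964844], [840.5999755859375, -38.400001525878906], [650.2999877929688, -5.300000190734863]]) 0.06937458827357046
wedge 398 (array([563.2, -20.6]), array([ 38.9, 107.5]), 77.5, [[506.5, -27.899999618530273], [611.5, -51.20000076293945], [619.9000244140625, -13.199999809265137], [514.9000244140625, 10.100000381469727]]) 0.003594077884352842 0.025375289373730903
grad [-0.16165302  0.05121996  0.10671973]
```

View pics/c.png

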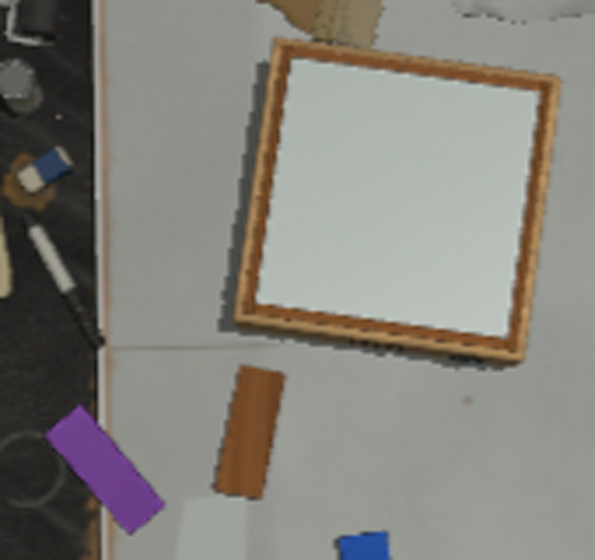

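View pics/d.png

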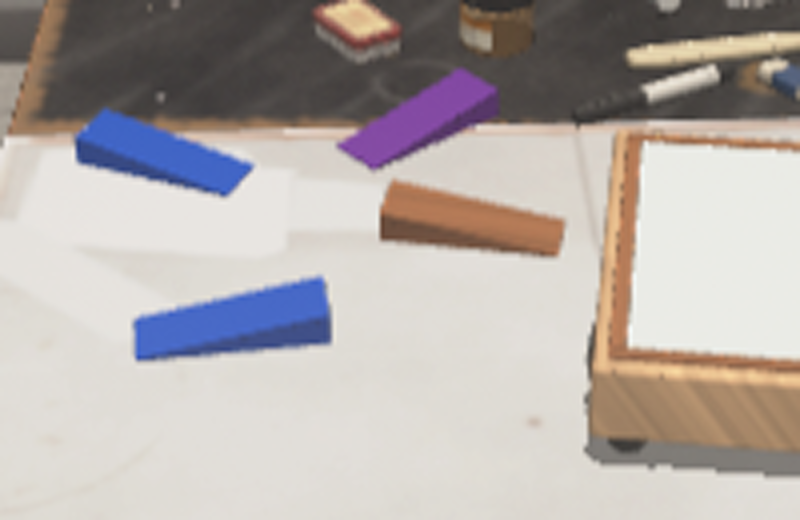

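The top view confirms that the thin edge faces the table; the side crop shows the low foot hidden and the wedge at crop (470,220). I take the foot axis as about (0.667,-0.028), the wedge centre as (0.565,-0.019) at yaw -12°, and plan a push line at yaw -6° through the foot.

drive_tool(rows=[0, 0, 0, 0, 0, 1, -1, 0, 0, 0, 0, 0, 1, -1, 0, 0, 0, 0, 0, 1, -1, 0, 0, 0, 0, 0, 1, -1, 0, 0, 0, 0, 0, 1, -1, 0, 0, 0, 0, 0, 1, -1, 0, 0, 0, 0, 0, 0.35, -1, 0.33, -1, 0, 0, 0, 0, -1, 0.33, -1, 0, 0, 0, 0, -1, 0.33, -1, 0, 0, 0, 0, -1, 0.33, -1, 0, 0, 0, 0, -1, 0.33, -1, 0, 0, 0, 0, -1, 0.33, -1, 0, 0, 0, 0, -1, 0.33, -1, 0, 0, 0, 0, -1, 0.33, -1, 0, 0, 0, 0, -1, 0.33, -1, 0, 0, 0, 0, -1, 0.33, -1, 0, 0, 0, 0, -1, 0.33, -1, 0, 0, 0, 0, -1, 0.33, -1, 0, 0, 0, 0, -1, 0.33, -1, 0, 0, 0, 0, -1])

```text
time: 1.77
position: [0.3282, -0.3626, 0.231]
eef_rot: [[0.995, -0.105, -0.0], [-0.105, -0.995, 0.0], [-0.0, -0.0, -1.0]]
force: [0.2, -0.5, 0.3]
finger_gap: 0.0
grasp_force: 0.0
```

drive_tool(rows=[0.33, -1, 0, 0, 0, 0, -1, 0.33, -1, 0, 0, 0, 0, -1, 0.33, -1, 0, 0, 0, 0, -1, 0.33, -1, 0, 0, 0, 0, -1, 0.33, -1, 0, 0, 0, 0, -1, 0.33, -1, 0, 0, 0, 0, -1, 0.33, -1, 0, 0, 0, 0, -1, 0.33, -1, 0, 0, 0, 0, -1, 0.33, -1, 0, 0, 0, 0, -1, 0.33, -1, 0, 0, 0, 0, -1, 0.33, -1, 0, 0, 0, 0, -1, 0.33, -1, 0, 0, 0, 0, -1, 0.33, -1, 0, 0, 0, 0, -1, 0.33, -1, 0, 0, 0, 0, -1, 0.33, -1, 0, 0, 0, 0, -1, 0.33, -1, 0, 0, 0, 0, -1, 0.33, -1, 0, 0, 0, 0, -1, 0.33, -1, 0, 0, 0, 0, -1, 0, 0, 0, 0, 0, 0, -1, 0, 0, 0, 0, 0, 0, -1])

```text
time: 3.43
position: [0.4841, -0.0176, 0.231]
eef_rot: [[0.995, -0.103, -0.001], [-0.103, -0.995, -0.0], [-0.001, 0.0, -1.0]]
force: [-0.7, -1.0, -0.5]
finger_gap: -0.0001
grasp_force: 0.0
```

```bash
python3 - <<'E'
from h import *
s=r.sense();print(s['time'],s['position'],s['eef_rot'],s['force'],s['finger_gap'],s['joints'])
E
```

```text
3.4333 [ 0.48405528 -0.01762477  0.23095885] [[ 9.94711724e-01 -1.02702574e-01 -8.75975934e-04]
 [-1.02702771e-01 -9.94712073e-01 -1.82467823e-04]
 [-8.52603922e-04  2.71468038e-04 -9.99999600e-01]] [-0.74207344 -1.03544414 -0.52986197] -0.0001428760240336277 [-8.42836486e+00 -1.44793634e+01  1.15109706e+02 -1.80043836e-02
  7.94177736e+01  8.74697739e+01]
```

drive_tool(rows=[0, -0.43, 0, 0, 0, 0, -1, 0, 0, 1, 0, 0, 0, -1, 0, 0, 1, 0, 0, 0, -1, 0, 0, 1, 0, 0, 0, -1, 0, 0, 1, 0, 0, 0, -1, 0, 0, 1, 0, 0, 0, -1, 0, 0, 1, 0, 0, 0, -1, 0, 0, 1, 0, 0, 0, -1, 0, 0, 1, 0, 0, 0, -1, 0, 0, 1, 0, 0, 0, -1, 0, 0, 0.6, 0, 0, 0, -1, 0, 0, 0.4, 0, 0, 0, -1, 0, 0, 0.1, 0, 0, 0, -1, 0, 0, 0, 0, 0, 0, -1, 0, 0, 0, 0, 0, 0, -1, 0, 0, 0, 0, 0, 0, -1])

```text
time: 4.77
position: [0.4861, -0.0099, 0.0306]
eef_rot: [[0.994, -0.105, 0.002], [-0.105, -0.994, -0.0], [0.002, 0.0, -1.0]]
force: [0.1, 0.3, 0.2]
finger_gap: -0.0001
grasp_force: 0.0
```

drive_tool(rows=[0.2, 0, 0, 0, 0, 0, -1, 0.2, 0, 0, 0, 0, 0, -1, 0.2, 0, 0, 0, 0, 0, -1, 0.2, 0, 0, 0, 0, 0, -1, 0.2, 0, 0, 0, 0, 0, -1, 0.2, 0, 0, 0, 0, 0, -1, 0.2, 0, 0, 0, 0, 0, -1, 0.2, 0, 0, 0, 0, 0, -1, 0.2, 0, 0, 0, 0, 0, -1, 0.2, 0, 0, 0, 0, 0, -1, 0, 0, 0, 0, 0, 0, -1, 0, 0, 0, 0, 0, 0, -1])

```text
time: 5.77
position: [0.525, -0.0139, 0.0293]
eef_rot: [[0.994, -0.105, -0.0], [-0.105, -0.994, 0.0], [-0.0, 0.0, -1.0]]
force: [-0.3, 0.1, 0.4]
finger_gap: 0.0003
grasp_force: 0.0
```

```bash
python3 - <<'E'
from h import *
for n in('top','side'):
    s=snap(n,n+'1');print(n);measure(s)
c=[dict(np.load(f'pics/{n}1.npz'))['pixels'] for n in('top','side')]
o=np.hstack([cv2.resize(c[0][100:240,250:380],None,fx=3,fy=3),cv2.resize(c[1][180:320,230:360],None,fx=3,fy=3)])
cv2.imwrite('pics/e.png',o[...,::-1])
E
```

```text
top
table (array([ 724.7, -138.6]), array([240.1, 189.5]), 80.64, [[611.7999877929688, -241.60000610351562], [798.7000122070312, -272.3999938964844], [837.7000122070312, -35.5], [650.7999877929688, -4.699999809265137]]) 0.06591544346955802
wedge 121 (array([604.6, -25.6]), array([37.2, 29.4]), 81.59, [[587.2999877929688, -41.79999923706055], [616.4000244140625, -46.099998474121094], [621.7999877929688, -9.300000190734863], [592.7999877929688, -5.0]]) -0.002082916606889418 0.010987859516704335
grad [-0.14225252  0.00993262  0.09040771]
side
table (array([ 723.6, -140.5]), array([243.9, 192.6]), 80.9, [[609.2000122070312, -245.6999969482422], [799.4000244140625, -276.20001220703125], [837.9000244140625, -35.29999923706055], [647.7999877929688, -4.900000095367432]]) 0.06932615991076285
wedge 307 (array([574.3, -24. ]), array([39.7, 84.7]), 79.68, [[529.0999755859375, -35.900001525878906], [612.4000244140625, -51.099998474121094], [619.5, -12.0], [536.2000122070312, 3.200000047683716]]) 0.0014525163122267593 0.022187275106808513
grad [-0.13638489  0.09727018  0.09268649]
```

View pics/e.png

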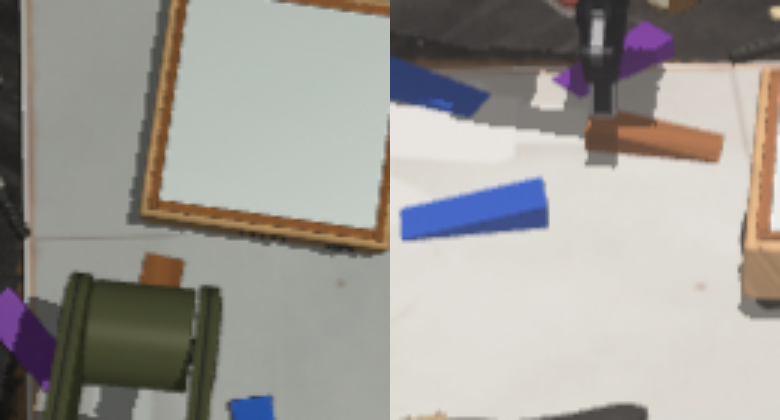

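The picture shows the fingertips at crop (603,105), hovering over the back of the wedge. I descended 20 mm too little, so nothing was touched. I'll back off and go lower.

drive_tool(rows=[-1, 0, 0, 0, 0, 0, -1, -1, 0, 0, 0, 0, 0, -1, -0.1, 0, 0, 0, 0, 0, -1, 0, 0, 0, 0, 0, 0, -1, 0, 0, 0.5, 0, 0, 0, -1, 0, 0, 0.5, 0, 0, 0, -1, 0, 0, 0, 0, 0, 0, -1, 0, 0, 0, 0, 0, 0, -1])

```text
time: 6.53
position: [0.4825, -0.0095, 0.008]
eef_rot: [[0.994, -0.105, -0.003], [-0.105, -0.994, 0.0], [-0.003, -0.0, -1.0]]
force: [1.2, -0.3, 0.6]
finger_gap: -0.0002
grasp_force: 0.0
```

drive_tool(rows=[0.2, 0, 0, 0, 0, 0, -1, 0.2, 0, 0, 0, 0, 0, -1, 0.2, 0, 0, 0, 0, 0, -1, 0.2, 0, 0, 0, 0, 0, -1, 0.2, 0, 0, 0, 0, 0, -1, 0.2, 0, 0, 0, 0, 0, -1, 0.2, 0, 0, 0, 0, 0, -1, 0.2, 0, 0, 0, 0, 0, -1, 0.2, 0, 0, 0, 0, 0, -1, 0.2, 0, 0, 0, 0, 0, -1, 0.2, 0, 0, 0, 0, 0, -1, 0.2, 0, 0, 0, 0, 0, -1, 0, 0, 0, 0, 0, 0, -1, 0, 0, 0, 0, 0, 0, -1])

```text
time: 7.7
position: [0.5311, -0.0146, 0.0093]
eef_rot: [[0.994, -0.105, 0.0], [-0.105, -0.994, -0.0], [0.0, -0.0, -1.0]]
force: [-0.3, 0.8, 0.2]
finger_gap: -0.0001
grasp_force: 0.0
```

```bash
python3 - <<'E'
from h import *
for n in('top','side'):
    s=snap(n,n+'2');print(n);measure(s)
c=[dict(np.load(f'pics/{n}2.npz'))['pixels'] for n in('top','side')]
o=np.hstack([cv2.resize(c[0][100:240,250:380],None,fx=3,fy=3),cv2.resize(c[1][180:320,230:360],None,fx=3,fy=3)])
cv2.imwrite('pics/f.png',o[...,::-1])
E
```

```text
top
table (array([ 724.2, -138.8]), array([240.8, 189.1]), 80.73, [[611.5, -242.39999389648438], [798.0999755859375, -272.79998779296875], [836.9000244140625, -35.20000076293945], [650.2000122070312, -4.699999809265137]]) 0.06596714242339385
wedge 109 (array([607.6, -16.7]), array([38.6, 24.7]), 86.18, [[594.0, -35.099998474121094], [618.7000122070312, -36.79999923706055], [621.2000122070312, 1.7000000476837158], [596.5999755859375, 3.4000000953674316]]) 0.0016754923866264537 0.016481776931689174
grad [-0.19827984  0.01347196  0.12996537]
side
table (array([ 722.1, -140.7]), array([245.9, 191.6]), 81.75, [[609.7000122070312, -248.6999969482422], [799.2999877929688, -276.20001220703125], [834.5999755859375, -32.79999923706055], [644.9000244140625, -5.300000190734863]]) 0.06938349108884712
wedge 276 (array([581.5, -17.5]), array([40.1, 78. ]), 85.42, [[541.0, -34.29999923706055], [618.7999877929688, -40.599998474121094], [622.0, -0.6000000238418579], [544.2000122070312, 5.699999809265137]]) 0.003077899971257514 0.02514816119046992
grad [-0.12173265  0.13162581  0.08907721]
```

View pics/f.png

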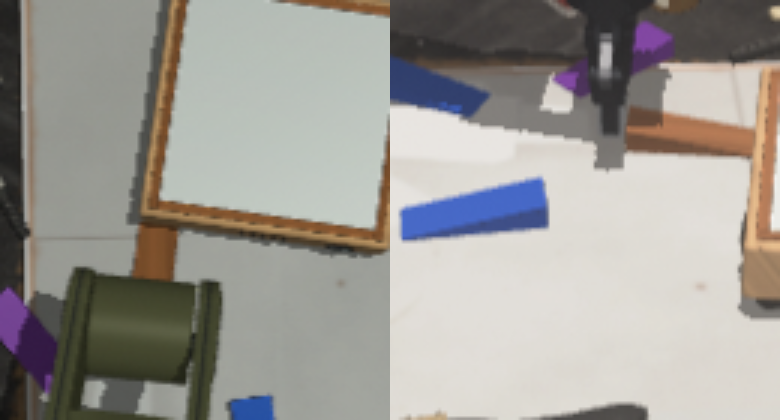

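The wedge is now aligned at about yaw -5°, with the fingertips flush on its back face (crop 610,130) and the thin edge just past the table's edge. I'll push on towards the foot with a slight bias to the right.

drive_tool(rows=[0.15, 0.015, 0, 0, 0, 0, -1, 0.15, 0.015, 0, 0, 0, 0, -1, 0.15, 0.015, 0, 0, 0, 0, -1, 0.15, 0.015, 0, 0, 0, 0, -1, 0.15, 0.015, 0, 0, 0, 0, -1, 0.15, 0.015, 0, 0, 0, 0, -1, 0.15, 0.015, 0, 0, 0, 0, -1, 0.15, 0.015, 0, 0, 0, 0, -1, 0.15, 0.015, 0, 0, 0, 0, -1, 0, 0, 0, 0, 0, 0, -1, 0, 0, 0, 0, 0, 0, -1])

```text
time: 8.72
position: [0.5576, -0.0201, 0.0094]
eef_rot: [[0.994, -0.105, 0.0], [-0.105, -0.994, -0.0], [0.0, 0.0, -1.0]]
force: [0.1, -0.3, 0.0]
finger_gap: 0.0001
grasp_force: 0.0
```

```bash
cat > m.py <<'E'
from h import *
import sys
for n in('top','side'):
    s=snap(n,n+sys.argv[1]);print(n);measure(s)
print(r.sense()['position'],r.sense()['force'])
E
python3 m.py 3
```

```text
top
table (array([ 724.5, -138.5]), array([239.7, 192.3]), 80.34, [[609.5999755859375, -240.5], [799.2000122070312, -272.79998779296875], [839.4000244140625, -36.5], [649.9000244140625, -4.199999809265137]]) 0.06596226985588427Traceback (most recent call last):
  File "m.py", line 4, in <module>
    s=snap(n,n+sys.argv[1]);print(n);measure(s)
                                     ~~~~~~~^^^
  File "h.py", line 23, in measure
    n,l,stt,_=cv2.connectedComponentsWithStats(m.astype(np.uint8)); k=1+np.argmax(stt[1:,4])
                                                                        ~~~~~~~~~^^^^^^^^^^^
    return _wrapfunc(a, 'argmax', axis=axis, out=out, **kwds)
    return bound(*args, **kwds)
ValueError: attempt to get argmax of an empty sequence
```

```bash
cat > m.py <<'E'
from h import *
import sys
F=[]
for i in range(6):
    s=snap('side','side'+sys.argv[1]); F.append(r.sense()['force'])
try: measure(s)
except Exception as e: print(e)
print(np.round(r.sense()['position'],4),np.mean(F,0).round(2),np.std(F,0).round(2),r.sense()['time'])
E
python3 m.py 3
```

```text
table (array([ 724.6, -140.5]), array([245.1, 191.7]), 80.62, [[610.0999755859375, -245.6999969482422], [799.2000122070312, -277.0], [839.0999755859375, -35.20000076293945], [650.0, -3.9000000953674316]]) 0.06936385149767776
wedge 170 (array([595.2, -19.7]), array([41. , 51.2]), 82.98, [[567.2999877929688, -36.900001525878906], [618.0999755859375, -43.099998474121094], [623.0999755859375, -2.4000000953674316], [572.4000244140625, 3.799999952316284]]) 0.00313829155920331 0.024646048164792322
grad [-0.09352167  0.13663905  0.07651829]
[ 0.5573 -0.02    0.0094] [-0.38 -0.14  0.35] [0.28 0.38 0.43] 9.0667
```

drive_tool(rows=[0.05, 0.005, 0, 0, 0, 0, -1, 0.05, 0.005, 0, 0, 0, 0, -1, 0.05, 0.005, 0, 0, 0, 0, -1, 0.05, 0.005, 0, 0, 0, 0, -1, 0.05, 0.005, 0, 0, 0, 0, -1, 0.05, 0, 0, 0, 0, 0, -1, 0, 0, 0, 0, 0, 0, -1, 0, 0, 0, 0, 0, 0, -1])

```text
time: 9.73
position: [0.5635, -0.0213, 0.0094]
eef_rot: [[0.994, -0.105, 0.0], [-0.105, -0.994, -0.0], [0.0, -0.0, -1.0]]
force: [0.2, -0.4, 1.2]
finger_gap: -0.0
grasp_force: 0.0
```

```bash
python3 m.py 4
```

```text
table (array([ 724.5, -140.3]), array([244.8, 193.8]), 80.24, [[608.2999877929688, -244.5], [799.2999877929688, -277.29998779296875], [840.7999877929688, -36.099998474121094], [649.7999877929688, -3.200000047683716]]) 0.06935540011746905
wedge 133 (array([597. , -21.2]), array([35.8, 46.2]), 85.09, [[572.5, -37.0], [618.5, -41.0], [621.5999755859375, -5.300000190734863], [575.5, -1.2999999523162842]]) 0.004362536645708404 0.0258998158054059
grad [-0.06449784  0.07279484  0.05818277]
[ 0.5633 -0.0212  0.0094] [-0.02  0.1   0.13] [0.25 0.38 0.65] 10.0333
```

drive_tool(rows=[0.025, 0, 0, 0, 0, 0, -1, 0.025, 0, 0, 0, 0, 0, -1, 0.025, 0, 0, 0, 0, 0, -1, 0.025, 0, 0, 0, 0, 0, -1, 0.025, 0, 0, 0, 0, 0, -1, 0.025, 0, 0, 0, 0, 0, -1, 0, 0, 0, 0, 0, 0, -1])

```text
time: 10.62
position: [0.5664, -0.0215, 0.0093]
eef_rot: [[0.994, -0.105, 0.0], [-0.105, -0.994, 0.0], [0.0, -0.0, -1.0]]
force: [0.5, 0.9, -0.7]
finger_gap: -0.0002
grasp_force: 0.0
```

drive_tool(rows=[0.025, 0, 0, 0, 0, 0, -1, 0.025, 0, 0, 0, 0, 0, -1, 0.025, 0, 0, 0, 0, 0, -1, 0.025, 0, 0, 0, 0, 0, -1, 0.025, 0, 0, 0, 0, 0, -1, 0.025, 0, 0, 0, 0, 0, -1, 0, 0, 0, 0, 0, 0, -1])

```text
time: 11.2
position: [0.5694, -0.0219, 0.0094]
eef_rot: [[0.994, -0.105, 0.0], [-0.105, -0.994, -0.0], [0.0, -0.0, -1.0]]
force: [-0.3, -0.0, -0.4]
finger_gap: -0.0002
grasp_force: 0.0
```

```bash
python3 m.py 5
```

```text
table (array([ 723. , -140.3]), array([244.6, 191.6]), 81.22, [[609.7000122070312, -246.5], [799.0, -275.79998779296875], [836.4000244140625, -34.0], [647.0, -4.800000190734863]]) 0.06937695616918199
wedge 97 (array([599.8, -21.5]), array([37.3, 39.4]), 88.75, [[579.7000122070312, -39.70000076293945], [619.0999755859375, -40.5], [619.9000244140625, -3.299999952316284], [580.5, -2.4000000953674316]]) 0.008350862397837333 0.024729108568266822
grad [-0.10866779  0.04145719  0.08561578]
[ 0.5693 -0.0218  0.0094] [ 0.18 -0.03  0.23] [0.71 0.21 0.5 ] 11.5
```

drive_tool(rows=[0.025, 0, 0, 0, 0, 0, -1, 0.025, 0, 0, 0, 0, 0, -1, 0.025, 0, 0, 0, 0, 0, -1, 0.025, 0, 0, 0, 0, 0, -1, 0.025, 0, 0, 0, 0, 0, -1, 0.025, 0, 0, 0, 0, 0, -1, 0, 0, 0, 0, 0, 0, -1])

```text
time: 12.08
position: [0.5724, -0.0222, 0.0093]
eef_rot: [[0.994, -0.105, 0.0], [-0.105, -0.994, 0.0], [0.0, -0.0, -1.0]]
force: [-0.5, 0.2, 0.6]
finger_gap: -0.0001
grasp_force: 0.1
```

```bash
python3 m.py 6
```

```text
table (array([ 724.2, -140.4]), array([244.3, 193.3]), 80.31, [[608.4000244140625, -244.5], [798.9000244140625, -277.1000061035156], [840.0999755859375, -36.29999923706055], [649.5, -3.700000047683716]]) 0.06936494078070987
wedge 94 (array([601.4, -23.5]), array([33. , 36.9]), 86.97, [[582.2000122070312, -39.0], [619.0, -41.0], [620.7000122070312, -8.100000381469727], [583.9000244140625, -6.099999904632568]]) 0.007161349263589023 0.02580465669266807
grad [-0.07943769  0.07687176  0.06924374]
[ 0.5723 -0.0222  0.0093] [ 0.21 -0.09  0.27] [0.49 0.73 0.49] 12.3833
```

drive_tool(rows=[0.025, 0, 0, 0, 0, 0, -1, 0.025, 0, 0, 0, 0, 0, -1, 0.025, 0, 0, 0, 0, 0, -1, 0.025, 0, 0, 0, 0, 0, -1, 0, 0, 0, 0, 0, 0, -1])

```text
time: 12.8
position: [0.5743, -0.0224, 0.0093]
eef_rot: [[0.994, -0.105, 0.0], [-0.105, -0.994, -0.0], [0.0, 0.0, -1.0]]
force: [0.5, -1.2, -0.3]
finger_gap: -0.0003
grasp_force: 0.1
```

```bash
python3 m.py 7
```

```text
table (array([ 724.9, -140.9]), array([243.8, 192.4]), 80.6, [[610.0999755859375, -245.39999389648438], [799.9000244140625, -276.79998779296875], [839.7000122070312, -36.29999923706055], [649.9000244140625, -4.900000095367432]]) 0.0693402752484239
wedge 84 (array([602.9, -22.1]), array([34.9, 34.2]), 85.7, [[584.5999755859375, -38.20000076293945], [618.7000122070312, -40.79999923706055], [621.2999877929688, -6.0], [587.2000122070312, -3.4000000953674316]]) 0.008919311974129207 0.025376522957509917
grad [-0.03425577  0.0379293   0.04055262]
[ 0.5743 -0.0224  0.0094] [-0.12  0.16  0.2 ] [0.23 0.34 0.69] 13.1
```

drive_tool(rows=[0.025, 0, 0, 0, 0, 0, -1, 0.025, 0, 0, 0, 0, 0, -1, 0.025, 0, 0, 0, 0, 0, -1, 0.025, 0, 0, 0, 0, 0, -1, 0, 0, 0, 0, 0, 0, -1])

```text
time: 13.52
position: [0.5761, -0.0226, 0.0093]
eef_rot: [[0.994, -0.105, -0.001], [-0.105, -0.994, 0.0], [-0.001, -0.0, -1.0]]
force: [-1.3, 0.6, 0.3]
finger_gap: -0.0
grasp_force: 0.6
```

```bash
python3 m.py 8|tail -1
```

```text
[ 0.5761 -0.0226  0.0093] [-1.56  0.45  0.78] [0.33 0.22 0.46] 13.8167
```

drive_tool(rows=[0.025, 0, 0, 0, 0, 0, -1, 0.025, 0, 0, 0, 0, 0, -1, 0.025, 0, 0, 0, 0, 0, -1, 0.025, 0, 0, 0, 0, 0, -1, 0, 0, 0, 0, 0, 0, -1])

```text
time: 14.23
position: [0.5778, -0.0227, 0.0092]
eef_rot: [[0.994, -0.105, -0.001], [-0.105, -0.994, 0.0], [-0.001, -0.0, -1.0]]
force: [-4.1, 0.4, 3.1]
finger_gap: -0.0002
grasp_force: 2.3
```

```bash
python3 m.py 9|tail -1
```

```text
[ 0.5779 -0.0227  0.0092] [-4.77  0.24  3.5 ] [0.45 0.59 0.36] 14.5333
```

The push has risen to 4.8 N, which is snug and still below the jacking level. I'll retract and rise.

drive_tool(rows=[-0.1, 0, 0, 0, 0, 0, -1, -0.2, 0, 0, 0, 0, 0, -1, -0.5, 0, 0, 0, 0, 0, -1, -0.7, 0, 0, 0, 0, 0, -1, 0, 0, -1, 0, 0, 0, -1, 0, 0, -1, 0, 0, 0, -1, 0, 0, -1, 0, 0, 0, -1, 0, 0, -1, 0, 0, 0, -1, 0, 0, -1, 0, 0, 0, -1, -1, 0, 0, 0, 0, 0, -1, -1, 0, 0, 0, 0, 0, -1, -1, 0, 0, 0, 0, 0, -1, -1, 0, 0, 0, 0, 0, -1, -1, 0, 0, 0, 0, 0, -1, 0, 0, 0, 0, 0, 0, -1, 0, 0, 0, 0, 0, 0, -1])

```text
time: 15.87
position: [0.4483, -0.009, 0.1092]
eef_rot: [[0.994, -0.105, 0.002], [-0.105, -0.994, -0.0], [0.002, 0.0, -1.0]]
force: [0.3, 0.2, 0.7]
finger_gap: -0.0002
grasp_force: 0.0
```

```bash
python3 m.py 10; python3 - <<'E'
from h import *
s=snap('top','top10');measure(s)
c=[dict(np.load(f'pics/{n}10.npz'))['pixels'] for n in('top','side')]
o=np.hstack([cv2.resize(c[0][100:240,250:380],None,fx=3,fy=3),cv2.resize(c[1][180:320,270:400],None,fx=3,fy=3)])
cv2.imwrite('pics/g.png',o[...,::-1])
E
```

```text
table (array([ 724. , -140.5]), array([246.5, 193.1]), 80.53, [[608.5, -246.1999969482422], [799.0, -278.0], [839.5, -34.900001525878906], [649.0999755859375, -3.0999999046325684]]) 0.0694320512489156
wedge 116 (array([604.1, -21.8]), array([39.1, 31.7]), 85.96, [[586.9000244140625, -40.20000076293945], [618.5, -42.400001525878906], [621.2999877929688, -3.4000000953674316], [589.5999755859375, -1.2000000476837158]]) 0.014983859915995379 0.02679821437393659
grad [-1.61827006e-01 -1.35783497e-04  1.18323490e-01]
[ 0.4496 -0.0092  0.1094] [0.35 0.24 0.11] [0.42 0.36 0.45] 16.1667
table (array([ 723.7, -138.5]), array([240.4, 190.8]), 80.76, [[610.2999877929688, -241.89999389648438], [798.5999755859375, -272.5], [837.0999755859375, -35.20000076293945], [648.7999877929688, -4.599999904632568]]) 0.0660206274117443
wedge 130 (array([604.8, -18. ]), array([35.5, 27.9]), 88.6, [[590.4000244140625, -35.400001525878906], [618.2999877929688, -36.099998474121094], [619.2000122070312, -0.5], [591.2999877929688, 0.10000000149011612]]) 0.010252219402375973 0.022923343311205047
grad [-0.16746595 -0.00225016  0.11843339]
```

View pics/g.png

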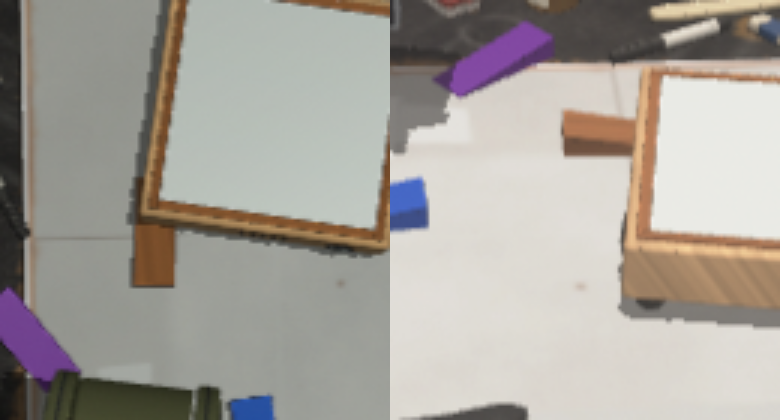

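The wedge sits under the near left corner with its back at crop (154,286), and the table hasn't moved. Next I go above the corner.

drive_tool(rows=[1, -0.02, 0, 0, 0, 0, -1, 1, -0.02, 0, 0, 0, 0, -1, 1, -0.02, 0, 0, 0, 0, -1, 1, -0.02, 0, 0, 0, 0, -1, 1, -0.02, 0, 0, 0, 0, -1, 1, -0.02, 0, 0, 0, 0, -1, 1, -0.02, 0, 0, 0, 0, -1, 1, -0.02, 0, 0, 0, 0, -1, 1, -0.02, 0, 0, 0, 0, -1, 1, -0.02, 0, 0, 0, 0, -1, 0.9, 0, 0, 0, 0, 0, -1, 0, 0, 0.5, 0, 0, 0, -1, 0, 0, 0.5, 0, 0, 0, -1, 0, 0, 0.5, 0, 0, 0, -1, 0, 0, 0.1, 0, 0, 0, -1, 0, 0, 0, 0, 0, 0, -1, 0, 0, 0, 0, 0, 0, -1])

```text
time: 17.63
position: [0.6652, -0.028, 0.0768]
eef_rot: [[0.994, -0.105, -0.001], [-0.105, -0.994, 0.0], [-0.001, -0.0, -1.0]]
force: [-0.4, -0.1, 0.5]
finger_gap: 0.0002
grasp_force: 0.0
```

```bash
python3 m.py 11|tail -1
```

```text
[ 0.6664 -0.0281  0.0781] [-0.03 -0.04  0.07] [0.25 0.55 0.2 ] 17.9333
```

drive_tool(rows=[0, 0, 0.05, 0, 0, 0, -1, 0, 0, 0.05, 0, 0, 0, -1, 0, 0, 0.05, 0, 0, 0, -1, 0, 0, 0.05, 0, 0, 0, -1, 0, 0, 0.05, 0, 0, 0, -1, 0, 0, 0, 0, 0, 0, -1, 0, 0, 0, 0, 0, 0, -1])

```text
time: 18.52
position: [0.666, -0.0281, 0.0721]
eef_rot: [[0.994, -0.105, -0.0], [-0.105, -0.994, 0.0], [-0.0, -0.0, -1.0]]
force: [-0.2, 0.1, -0.4]
finger_gap: -0.0001
grasp_force: 0.0
```

```bash
python3 m.py 12|tail -1
```

```text
[ 0.6662 -0.0281  0.0724] [ 0.03 -0.19  0.14] [0.39 0.47 0.13] 18.8167
```

drive_tool(rows=[0, 0, 0.025, 0, 0, 0, -1, 0, 0, 0.025, 0, 0, 0, -1, 0, 0, 0.025, 0, 0, 0, -1, 0, 0, 0.025, 0, 0, 0, -1, 0, 0, 0.025, 0, 0, 0, -1, 0, 0, 0.025, 0, 0, 0, -1, 0, 0, 0, 0, 0, 0, -1, 0, 0, 0, 0, 0, 0, -1])

```text
time: 19.48
position: [0.6661, -0.0281, 0.0692]
eef_rot: [[0.994, -0.105, -0.0], [-0.105, -0.994, -0.0], [-0.0, 0.0, -1.0]]
force: [-0.1, -0.8, -0.4]
finger_gap: -0.0001
grasp_force: 0.0
```

```bash
python3 m.py 13|tail -1
```

```text
[ 0.6662 -0.0281  0.0694] [ 0.13 -0.    0.16] [0.32 0.35 0.22] 19.7833
```

drive_tool(rows=[0, 0, 0.025, 0, 0, 0, -1, 0, 0, 0.025, 0, 0, 0, -1, 0, 0, 0, 0, 0, 0, -1, 0, 0, 0, 0, 0, 0, -1])

```text
time: 20.12
position: [0.666, -0.0281, 0.0682]
eef_rot: [[0.994, -0.105, -0.0], [-0.105, -0.994, 0.0], [-0.0, 0.0, -1.0]]
force: [0.2, 0.3, 0.4]
finger_gap: 0.0
grasp_force: 0.0
```

```bash
python3 m.py 14|tail -1
```

```text
[ 0.6661 -0.0281  0.0683] [ 0.3  -0.09 -0.1 ] [0.22 0.29 0.6 ] 20.4167
```

drive_tool(rows=[0, 0, 0.025, 0, 0, 0, -1, 0, 0, 0, 0, 0, 0, -1, 0, 0, 0, 0, 0, 0, -1])

```text
time: 20.67
position: [0.6661, -0.0281, 0.0678]
eef_rot: [[0.994, -0.105, -0.0], [-0.105, -0.994, 0.0], [-0.0, -0.0, -1.0]]
force: [0.1, 0.2, 0.6]
finger_gap: 0.0002
grasp_force: 0.0
```

```bash
python3 m.py 15|tail -1
```

```text
[ 0.6661 -0.0281  0.0678] [-0.18  0.11  0.05] [0.51 0.24 0.48] 20.9667
```

drive_tool(rows=[0, 0, 0.025, 0, 0, 0, -1, 0, 0, 0, 0, 0, 0, -1, 0, 0, 0, 0, 0, 0, -1])

```text
time: 21.22
position: [0.6661, -0.0281, 0.0673]
eef_rot: [[0.994, -0.105, -0.0], [-0.105, -0.994, 0.0], [-0.0, -0.0, -1.0]]
force: [-0.4, 0.2, -0.1]
finger_gap: 0.0002
grasp_force: 0.0
```

```bash
python3 m.py 16|tail -1
```

```text
[ 0.6661 -0.0281  0.0673] [0.04 0.09 0.25] [0.43 0.49 0.25] 21.5167
```

drive_tool(rows=[0, 0, 0.025, 0, 0, 0, -1, 0, 0, 0, 0, 0, 0, -1, 0, 0, 0, 0, 0, 0, -1])

```text
time: 21.77
position: [0.6661, -0.0281, 0.0668]
eef_rot: [[0.994, -0.105, -0.0], [-0.105, -0.994, 0.0], [-0.0, -0.0, -1.0]]
force: [-0.8, 0.0, -0.4]
finger_gap: -0.0002
grasp_force: 0.0
```

```bash
python3 m.py 17|tail -1
```

```text
[ 0.6661 -0.0281  0.0668] [-0.09  0.04  0.18] [0.42 0.55 0.35] 22.0667
```

drive_tool(rows=[0, 0, 0.025, 0, 0, 0, -1, 0, 0, 0, 0, 0, 0, -1, 0, 0, 0, 0, 0, 0, -1])

```text
time: 22.32
position: [0.6661, -0.0281, 0.0663]
eef_rot: [[0.994, -0.105, -0.0], [-0.105, -0.994, 0.0], [-0.0, -0.0, -1.0]]
force: [0.6, 0.8, 0.3]
finger_gap: 0.0002
grasp_force: 0.0
```

```bash
python3 m.py 18
```

```text
table (array([ 724.5, -140.9]), array([243.7, 193.8]), 80.18, [[608.2999877929688, -244.39999389648438], [799.2999877929688, -277.5], [840.7999877929688, -37.29999923706055], [649.7999877929688, -4.300000190734863]]) 0.06945113593785734
wedge 117 (array([604.1, -20.9]), array([37.3, 31.8]), 85.56, [[586.7999877929688, -38.29999923706055], [618.5999755859375, -40.70000076293945], [621.4000244140625, -3.5999999046325684], [589.7000122070312, -1.100000023841858]]) 0.01098067962028726 0.025826422016333894
grad [-0.11109253  0.06562619  0.08917782]
[ 0.6661 -0.0281  0.0663] [-0.03 -0.08 -0.2 ] [0.4  0.35 0.55] 22.6167
```

```bash
python3 - <<'E'
from h import *
s=dict(np.load('pics/side18.npz'));P=cloud(s)
x,y,z=[P[...,i] for i in range(3)]
# local plate height near corner vs. rim
for a,b,c,d in((.69,.71,-.08,-.05),(.70,.73,-.2,-.1),(.66,.68,-.062,-.052)):
    m=(x>a)&(x<b)&(y>c)&(y<d)&(z<.09)&(z>.04);print(m.sum(),np.median(z[m]),z[m].std())
cv2.imwrite('pics/i.png',cv2.resize(s['pixels'][160:290,310:450],None,fx=4,fy=4,interpolation=2)[...,::-1])
E
```

```text
56 0.06979237255129972 0.001059616077004178
354 0.06972433233490966 0.0011434655496583427
17 0.06996304119236296 0.0011509150680171316
```

View pics/i.png

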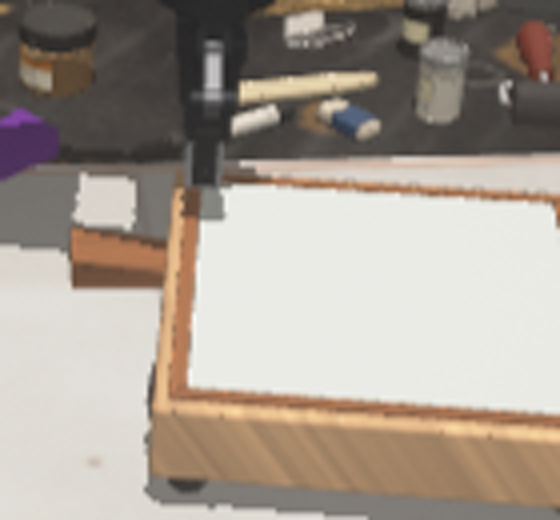

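The fingertip (crop 203,185) is over the corner and its shadow just below suggests a small gap remains. The table is still level, so I'll carry on down.

drive_tool(rows=[0, 0, 0.025, 0, 0, 0, -1, 0, 0, 0, 0, 0, 0, -1, 0, 0, 0.025, 0, 0, 0, -1, 0, 0, 0, 0, 0, 0, -1, 0, 0, 0, 0, 0, 0, -1])

```text
time: 23.03
position: [0.6662, -0.0281, 0.0658]
eef_rot: [[0.994, -0.105, 0.0], [-0.105, -0.994, 0.0], [0.0, -0.0, -1.0]]
force: [-0.7, 0.2, 4.5]
finger_gap: -0.0003
grasp_force: 1.8
```

```bash
python3 m.py 19|tail -1
```

```text
[ 0.6663 -0.0281  0.0658] [-2.13  0.31  4.52] [0.32 0.35 0.59] 23.3333
```

drive_tool(rows=[0, 0, 0.01, 0, 0, 0, -1, 0, 0, 0, 0, 0, 0, -1, 0, 0, 0, 0, 0, 0, -1, 0, 0, 0, 0, 0, 0, -1, 0, 0, 0, 0, 0, 0, -1, 0, 0, 0, 0, 0, 0, -1])

```text
time: 23.83
position: [0.6663, -0.0281, 0.0658]
eef_rot: [[0.994, -0.105, 0.0], [-0.105, -0.994, 0.0], [0.0, -0.0, -1.0]]
force: [-3.2, 1.0, 6.5]
finger_gap: -0.0
grasp_force: 3.0
```

```bash
python3 m.py 20
```

```text
table (array([ 722.3, -140.2]), array([245. , 191.7]), 81.63, [[609.5999755859375, -247.5], [799.2999877929688, -275.3999938964844], [834.9000244140625, -32.900001525878906], [645.2999877929688, -5.0]]) 0.06940306393177753
wedge 114 (array([604. , -22.6]), array([40.3, 31.7]), 85.93, [[586.7000122070312, -41.5], [618.2999877929688, -43.79999923706055], [621.2000122070312, -3.5999999046325684], [589.5999755859375, -1.2999999523162842]]) 0.015454154952874832 0.0257027708929084
grad [-0.15299861  0.05448834  0.11457156]
[ 0.6663 -0.0281  0.0657] [-2.64  0.51  6.2 ] [0.62 0.49 0.43] 24.1333
```

The press holds at about 6 N with no sinking, and neither the table nor the wedge has moved, so I'm handing it in.

```bash
python3 -c "
from workcell import r
print(r.job_done())"
```

```text
the job is handed in; nothing more can be done
None
```

The job is handed in, with no verdict returned: the wedge is snug under the low foot (last push about 4.8 N), and the near left corner held firm with the fingertips still pressing at about 6 N, at 24 s of the 48 s allowed.

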